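# Stand two slumped bottles back up by pushing

### The job

The dark oil bottle and the green washing-up bottle have slumped over against the stack of green plates. Without gripping or lifting them, gently push each one back up with the fingertips, in either order, until it stands upright and still by itself on the worktop about where it is now. Do not knock a bottle over, and leave the plates, the mug, the spice jar and the onion where they are.

Things in the scene. Friction and masses are not known exactly. Their poses are not given: they have to be found in the camera images.
- oil: the leaning dark green oil bottle with red cap (a like one by the toaster is scenery). Square 58 x 58 mm, 267 tall, sides flat up to 190, narrowing to a 32 mm neck at 257; 0.33 to 0.57 kg. Origin: centre of its base; z: its axis, base to cap. It stands on a lower edge (27 mm from the base centre), about 0.31 rad off vertical, one side on the plates' rim, top over the plates
- oil_mid (a point): point on the oil bottle's axis half-way up (133.5 mm); axes as the bottle's. Pushed up, outwards from the plates, it pivots on the lower edge it stands on; under about 0.22 rad it rocks down onto its base by itself and rocks on for some 5 s; a quick shove would throw it over the far edge
- soap: the leaning green washing-up bottle with white cap, across the plates from the oil bottle. Flat oval, 48 mm thick (x), 80 wide (y), 235 tall, broad faces flat up to 146, narrowing to a 34 mm neck at 194; 0.18 to 0.32 kg. Origin: centre of its base; z: base to cap. It stands on the lower edge of a broad face (23 mm from the base centre), about 0.35 rad off vertical, x towards the plates
- soap_mid (a point): point on the washing-up bottle's axis half-way up (117.5 mm); axes as the bottle's. Pushed up, outwards from the plates, it pivots on the lower edge it stands on; under about 0.24 rad it rocks down onto its base by itself
- plates: the stack of round olive-green plates, 260 mm across and 58 mm high, 2.7 kg, loose; the bottles lean on the top rim from opposite sides. Origin: centre of its underside on the worktop; z up
- mug: blue and white mug, bystander, 85 mm across, 98 mm tall, handle to own -y, to the robot's left. Origin: centre of its underside
- spice: white spice jar, bystander (another by the toaster is scenery), 47 mm across, 98 mm tall, to the robot's right. Origin: centre of its underside
- onion: brown onion, bystander, 62 mm across, 68 mm tall, far left. Origin: centre of its underside
There are look-alikes about, which are no part of the job. Leave any pink look-alike of the soap alone.

How it is judged (in metres and radians):
At the end, for the whole second after the job is handed in: both bottles stand upright (within 0.05 rad) and still on the worktop, each base within 60 mm of where it started; the plates have moved less than 20 mm, the mug, spice jar and onion less than 30 mm (angle between each of oil, soap's own z axis and vertical below 0.05 rad and height (world z) of each of oil, soap below 0.006 m and linear speed of each of oil, soap below 0.03 m/s and distance of each of oil, soap from where it was at the start of the episode below 0.06 m and distance of plates from where it was at the start of the episode below 0.02 m and distance of each of mug, spice, onion from where it was at the start of the episode below 0.03 m); the robot touches nothing.
It fails at once if a bottle is knocked over (angle between any of oil, soap's own z axis and vertical above 0.7 rad).
It fails at once if a bottle is lifted: its base centre is over 30 mm up (height (world z) of any of oil, soap above 0.03 m).
It fails at once if a bottle is carried or dragged over 80 mm away (distance of any of oil, soap from where it was at the start of the episode above 0.08 m).
It fails at once if a bottle is gripped or shoved hard, over 15 N from the fingers (contact force between the fingers and oil above 15 N or contact force between the fingers and soap above 15 N).
It fails at once if the plates are shifted over 20 mm, or the mug, spice jar or onion over 30 mm (distance of plates from where it was at the start of the episode above 0.02 m or distance of any of mug, spice, onion from where it was at the start of the episode above 0.03 m).
It also fails if it takes over 48 s, if anything falls off the work surface, if the arm or the gripper's body presses on something with over 40 N, if the wrist force passes 120 N, or if a joint passes its speed limit or range.

### The arm

A 6-joint arm with a two-finger parallel gripper is mounted at the origin on a cart in front of the work surface, level with it; the furniture and walls round the work are solid. World frame = base frame: x ahead of the robot, y to its left, z up, the work surface at z = 0. Lengths are in m, angles in degrees, forces in N, time in s.
With the tool pointing down it reaches from about 0.375 to 0.9 m from the base axis. Payload 3.1 kg.
Tool frame: the origin (TCP) lies on the centre line of the jaws, within the pads' length; the fingertips stand 22 mm ahead of it and the grasp point (between the pads) lies 3 mm ahead of it; y points along the fingers, z is the direction in which the jaws open and shut, and the axes are right-handed (so a half turn about y gives the same grasp; the last joint's range is limited). The gripper opens to 87 mm and grips with 3 to 60 N. Pads are 19 mm wide; open, the fingers measure 117 mm over their backs; the gripper's body (75 mm by 190 mm) begins 51 mm behind the grasp point.
Start: joints at [-83.852, 30.224, 82.088, -0, 67.689, -10.227], TCP at [0.176, -0.6, 0.245] pointing down, gripper open.
Joint ranges: [-176.69, 176.69], [-43.24, 126.21], [12.49, 139.97], [-82, 262], [0, 151.66], [-163.58, 163.58]. Speed limits (degrees/s): [159.86, 159.86, 180, 180, 180, 180].

### API

Orientations are given as a 3x3 rotation matrix whose columns are the frame's x, y, z axes.
In Python, from rig import bot gives the robot as it stands.
- The arm moves only by the tool jog_arm, never from a script. Its argument "motion" is one flat list of numbers, 6 for each row, row after row: the shift along the tool's x, y, z in mm, then the turn, a rotation vector about the tool's x, y, z in degrees. A call has 1 to 20 rows; each row is the pose to reach, as a shift and turn from the pose commanded when the call began, along the tool's axes at that moment; what a row does not reach only later rows make up. A row lasts 1/8 s, in which the tool goes at most 62.5 mm and 10.7 degrees, less where a joint would pass 70% of its speed; a pose out of reach is approached as far as the arm can. A call with a gripper value outside its range is refused whole. "gripper" is the opening, from 0 (shut) to 1 (fully open), set as the call begins (left out, the last holds). The fingers move at their own pace and stop on an object; the grip force is fixed at half the most. Time passes only in rows, so rows that repeat a pose let the fingers close. It gives the time, the measured TCP pose, the force and the opening at its end, in the units of the state.
- bot.read_state(): the state, without advancing time (a new reading comes with each control period).
- bot.capture(name): name is "scene" or "side" or "wrist"; returns (picture, depth): 400x640x3 uint8, red, green, blue; 400x640 float32, m along the optical axis (not along the pixel's ray), 0 where there is no reading.
- bot.get_calibration(name): a dict with "mtx" (3x3 intrinsics, pixels), "k1" (the pictures are not rectified: a ray, as slopes to the right and down, at radius r is drawn at 1 + k1 r^2 times it, then the intrinsics apply), "pose" (4x4, takes a point from camera to world coordinates); the wrist camera has in their place "hand_eye" (4x4, takes a point from camera to tool coordinates, whose origin is the TCP and whose axes are the tool frame's). Camera axes: x right, y up, looking along -z (the intrinsics and any distortion apply to the point x, -y, -z); pixel columns grow to the right and rows downward; lengths in m; the calibration is good to about 2 mm. A picture is of the moment at which its call begins: read the wrist's pose just before it. get_calibration takes no time and is no camera call.
- bot.hand_in(): hands the job in, once; it reports no verdict.
The state is a dict: "time_s": time; "joint_positions": joint angles; "qvel": joint speeds; "tau": joint torques, N m; "position": TCP position; "tcp_rot": TCP orientation; "force": force on the tool from outside, world axes, zero at the start; "moment": the same for the moment, N m; "opening": opening from 0.0 (shut) to 1.0 (fully open).
Only numpy, scipy, OpenCV 4.12 (cv2) and the standard library are available. Lean on these libraries where they do the work, as an engineer would, in place of code of your own. Each camera call takes 0.05 s, during which the arm holds its last target.

## Working session

There is one attempt and no reset: what is moved stays moved. The work goes in short steps, Python scripts to look and compute and a tool call to move; the robot and the scene stay as the last step left them, time stands still between calls to the robot, and variables do not carry over. Pictures are saved under pics/ and viewed, and the job is handed in when it is done.

Besides the shell and the picture viewer there is one more tool, called after "Emit:" as a command line: name --argument value ..., lists and objects as JSON in quotes. jog_arm: Moves the arm, as the interface text tells. Its arguments: {"type":"object","properties":{"motion":{"type":"array","items":{"type":"number"}},"gripper":{"type":"number"}},"required":["motion"]}

```bash
ls; mkdir -p pics
python3 - <<'E'
from rig import bot
import cv2,numpy as np
s=bot.read_state();print(s)
for n in("scene","side"):
    p,d=bot.capture(n);cv2.imwrite(f"pics/{n}0.png",p[:,:,::-1]);np.savez(f"{n}0.npz",p=p,d=d,)
    c=bot.get_calibration(n);print(n,c)
print(bot.get_calibration("wrist"))
E
```

```text
pics
{'time_s': 0.0, 'joint_positions': array([-8.38510690e+01,  3.02768328e+01,  8.21569990e+01, -7.23561970e-04,
        6.76878098e+01, -1.02267587e+01]), 'qvel': array([-0.02322725,  0.0341687 ,  0.07544435, -0.03701333,  0.01888197,
        0.11062678]), 'tau': array([-1.45348831e-04, -4.40045142e+01, -1.76594335e+01,  6.33193413e-02,
        5.81333600e-02, -1.59052288e-04]), 'position': array([ 0.17616516, -0.59894543,  0.24359105]), 'tcp_rot': array([[-9.59432373e-01, -2.39021973e-04,  2.81938761e-01],
       [-2.81938626e-01,  2.10957943e-03, -9.59430123e-01],
       [-3.65447329e-04, -9.99997746e-01, -2.09138832e-03]]), 'force': array([-0.4458211 , -0.03833997,  0.7904955 ]), 'moment': array([-0.00049428,  0.05763313,  0.04230093]), 'opening': 0.9970380827429298}
scene {'mtx': array([[515.62901812,   0.        , 318.20011401],
       [  0.        , 515.62901812, 199.52490669],
       [  0.        ,   0.        ,   1.        ]]), 'k1': -0.16098890188316983, 'pose': array([[-0.61278264,  0.39609125, -0.68381953, -0.80747896],
       [-0.79008998, -0.28958294,  0.54027728,  0.
[... 430 characters left out ...]
51,  0.84165105,  0.87133092],
       [-0.02278495,  0.88456901,  0.46585246,  0.64725868],
       [ 0.        ,  0.        ,  0.        ,  1.        ]])}
{'mtx': array([[312.35743787,   0.        , 324.86804099],
       [  0.        , 312.35743787, 193.25952832],
       [  0.        ,   0.        ,   1.        ]]), 'k1': -0.036692222922255914, 'hand_eye': array([[ 4.03427097e-04, -9.54342683e-01, -2.98713709e-01,
        -8.32906615e-02],
       [-1.21762296e-04,  2.98713684e-01, -9.54342769e-01,
        -1.41267564e-01],
       [ 9.99999911e-01,  4.21379800e-04,  4.30623768e-06,
        -5.22628577e-04],
       [ 0.00000000e+00,  0.00000000e+00,  0.00000000e+00,
         1.00000000e+00]])}
```

View pics/scene0.png

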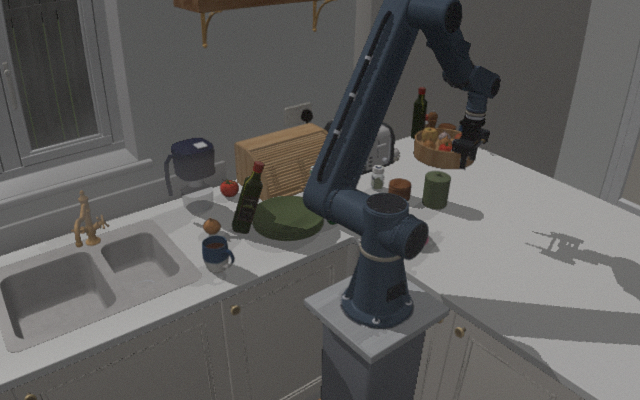

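View pics/side0.png

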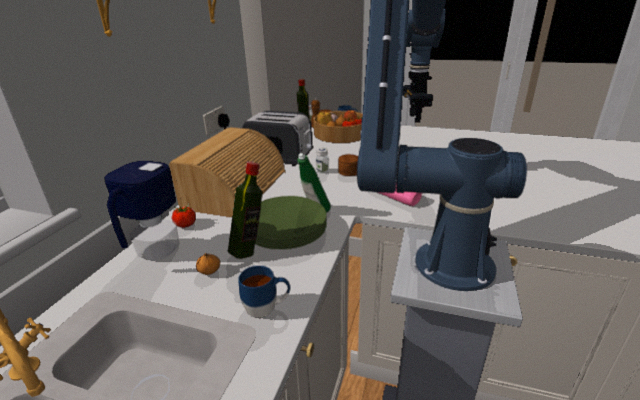

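The scene view shows the oil bottle at about (248,200) and the plates at (288,217), with the soap hidden by the arm. The side view shows the oil at (245,212), plates at (288,222), soap at (313,183), mug at (258,285), onion at (208,264), and the spice jar at about (322,160). The pink look-alike is at (400,197).

```bash
cat > h.py <<'E'
import numpy as np,cv2
from rig import bot
def cloud(d,c,pose):
    K=c["mtx"];h,w=d.shape
    u,v=np.meshgrid(np.arange(w),np.arange(h))
    pts=np.stack([u,v],-1).reshape(-1,1,2).astype(float)
    n=cv2.undistortPoints(pts,K,np.array([c["k1"],0,0,0,0.])).reshape(h,w,2)
    X=np.stack([n[...,0]*d,-n[...,1]*d,-d,np.ones_like(d)],-1)
    return (X@pose.T)[...,:3]
def proj(P,c,pose):
    q=np.c_[np.atleast_2d(P),np.ones(len(np.atleast_2d(P)))]@np.linalg.inv(pose).T
    x=q[:,0]/-q[:,2];y=-q[:,1]/-q[:,2];r=x*x+y*y
    f=1+c["k1"]*r
    K=c["mtx"];return np.c_[K[0,0]*x*f+K[0,2],K[1,1]*y*f+K[1,2]]
def grab(n,name=None):
    s=bot.read_state();p,d=bot.capture(n);c=bot.get_calibration(n)
    if n=="wrist":
        T=np.eye(4);T[:3,:3]=s["tcp_rot"];T[:3,3]=s["position"];pose=T@c["hand_eye"]
    else: pose=c["pose"]
    if name: cv2.imwrite(f"pics/{name}.png",p[:,:,::-1])
    return p,d,cloud(d,c,pose),c,pose
E
python3 - <<'E'
from h import *
for n in("scene","side"):
    z=np.load(n+"0.npz");c=bot.get_calibration(n);W=cloud(z["d"],c,c["pose"])
    hsv=cv2.cvtColor(z["p"],cv2.COLOR_RGB2HSV)
    pts={"scene":[(248,200),(240,225),(258,168),(288,217),(270,220),(215,255),(212,227),(378,178)],"side":[(245,212),(242,250),(252,170),(288,222),(300,215),(313,183),(304,160),(322,205),(258,285),(208,264),(322,160),(400,197)]}[n]
    for u,v in pts: print(n,(u,v),W[v,u].round(3),z["p"][v,u],hsv[v,u])
    np.save(n+"W.npy",W)
E
python3 - <<'E'
import cv2
p=cv2.imread('pics/side0.png')[130:320,160:430];cv2.imwrite('pics/sidez.png',cv2.resize(p,None,fx=2.9,fy=2.9,interpolation=cv2.INTER_CUBIC))
E
```

```text
scene (248, 200) [0.535 0.109 0.142] [39 34 29] [15 65 39]
scene (240, 225) [0.559 0.134 0.039] [29 32 24] [41 64 32]
scene (258, 168) [0.534 0.065 0.251] [70 38 36] [  2 124  70]
scene (288, 217) [ 0.51  -0.037  0.034] [68 77 54] [42 76 77]
scene (270, 220) [0.525 0.03  0.039] [51 56 39] [39 77 56]
scene (215, 255) [0.404 0.312 0.073] [36 42 52] [109  78  52]
scene (212, 227) [0.607 0.219 0.037] [91 65 46] [ 13 126  91]
scene (378, 178) [ 0.513 -0.487  0.057] [74 76 65] [35 37 76]
side (245, 212) [0.552 0.116 0.146] [30 24 14] [ 19 136  30]
side (242, 250) [0.561 0.143 0.038] [16 22  9] [ 44 151  22]
side (252, 170) [0.542 0.069 0.25 ] [78 14 14] [  0 209  78]
side (288, 222) [ 0.491 -0.023  0.041] [69 79 47] [ 39 103  79]
side (300, 215) [ 0.471 -0.075  0.039] [66 74 43] [ 38 107  74]
side (313, 183) [ 0.443 -0.129  0.129] [14 39 16] [ 62 163  39]
side (304, 160) [ 0.465 -0.117  0.211] [34 69 34] [ 60 129  69]
side (322, 205) [ 0.423 -0.156  0.037] [30 54 29] [ 59 118  54]
side (258, 285) [0.438 0.29  0.068] [81 28  4] [  9 242  81]
side (208, 264) [0.615 0.227 0.042] [119  65  22] [ 13 208 119]
side (322, 160) [ 0.523 -0.48   0.058] [129 129 127] [ 30   4 129]
side (400, 197) [ 0.183 -0.299  0.027] [195  90 122] [171 137 195]
```

View pics/sidez.png

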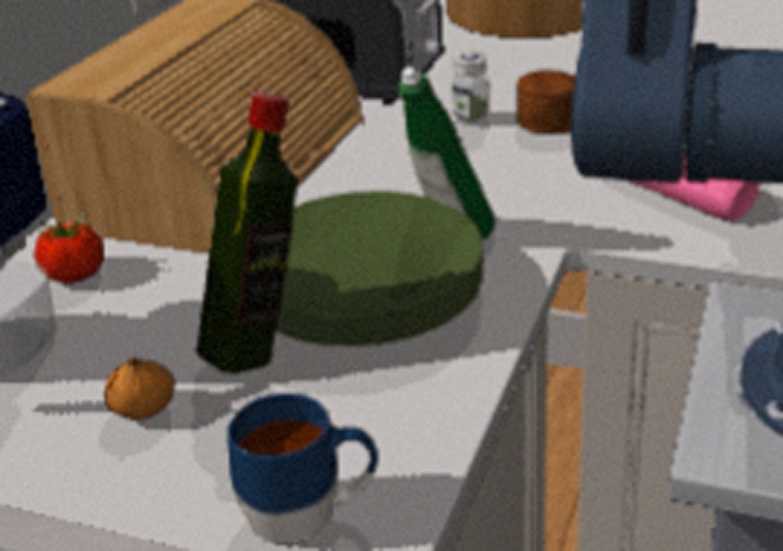

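Run:
```python
from h import *
for n in("scene","side"):
    z=np.load(n+"0.npz");W=np.load(n+"W.npy");
    ok=z["d"]>0
    def slices(name,lo,hi,zs):
        m=ok&(W>np.array(lo)).all(-1)&(W<np.array(hi)).all(-1)
        P=W[m];print(n,name,len(P))
        for a,b in zip(zs[:-1],zs[1:]):
            Q=P[(P[:,2]>=a)&(P[:,2]<b)]
            if len(Q)>3: print("  z%.3f n%d x[%.3f %.3f] y[%.3f %.3f] mean"%(a,len(Q),*np.percentile(Q[:,0],[3,97]),*np.percentile(Q[:,1],[3,97])),Q.mean(0).round(3))
    slices("oil",(0.47,0.02,0.01),(0.63,0.2,0.3),np.arange(0.01,0.3,0.02))
    slices("soap",(0.36,-0.22,0.065),(0.52,-0.07,0.3),np.arange(0.065,0.3,0.02))
    m=ok&(W[...,2]>0.0)&(W[...,2]<0.075)&(W[...,0]>.32)&(W[...,0]<.68)&(W[...,1]>-.2)&(W[...,1]<.15)
    hsv=cv2.cvtColor(z["p"],cv2.COLOR_RGB2HSV)
    m&=(hsv[...,0]>33)&(hsv[...,0]<52)&(hsv[...,1]>60)&(hsv[...,2]>34)
    P=W[m];print("plates",len(P),P.min(0).round(3),P.max(0).round(3),np.percentile(P[:,2],[5,25,50,75,95]).round(3))
    T=P[P[:,2]>0.045];print(len(T),(cv2.minEnclosingCircle(P[:,:2].astype(np.float32))))
```

```text
scene oil 1689
  z0.010 n125 x[0.478 0.607] y[0.082 0.193] mean [0.543 0.122 0.022]
  z0.030 n398 x[0.474 0.612] y[0.022 0.193] mean [0.537 0.079 0.042]
  z0.050 n206 x[0.481 0.610] y[0.026 0.147] mean [0.548 0.098 0.057]
  z0.070 n101 x[0.532 0.590] y[0.091 0.141] mean [0.552 0.12  0.08 ]
  z0.090 n103 x[0.531 0.593] y[0.084 0.136] mean [0.549 0.114 0.1  ]
  z0.110 n114 x[0.529 0.585] y[0.077 0.129] mean [0.547 0.108 0.12 ]
  z0.130 n104 x[0.527 0.586] y[0.071 0.124] mean [0.544 0.101 0.14 ]
  z0.150 n107 x[0.524 0.583] y[0.064 0.118] mean [0.542 0.096 0.16 ]
  z0.170 n115 x[0.522 0.577] y[0.057 0.112] mean [0.539 0.088 0.18 ]
  z0.190 n132 x[0.528 0.579] y[0.054 0.105] mean [0.545 0.084 0.2  ]
  z0.210 n64 x[0.535 0.559] y[0.053 0.088] mean [0.545 0.071 0.219]
  z0.230 n55 x[0.531 0.556] y[0.044 0.076] mean [0.541 0.063 0.241]
  z0.250 n65 x[0.529 0.561] y[0.039 0.070] mean [0.543 0.057 0.259]
scene soap 12
  z0.205 n8 x[0.474 0.484] y[-0.122 -0.111] mean [ 0.479 -0.116  0.214]
plates 1764 [ 0.376 -0.139  0.013] [0.636 0.146 0.06 ] [0.033 0.04  0.043 0.048 0.055]
676 ((0.5132871866
[... 1091 characters left out ...]
134] mean [ 0.445 -0.144  0.095]
  z0.105 n99 x[0.427 0.486] y[-0.159 -0.129] mean [ 0.45  -0.139  0.115]
  z0.125 n95 x[0.431 0.488] y[-0.149 -0.122] mean [ 0.453 -0.133  0.135]
  z0.145 n95 x[0.435 0.483] y[-0.146 -0.119] mean [ 0.454 -0.128  0.155]
  z0.165 n87 x[0.442 0.482] y[-0.144 -0.116] mean [ 0.458 -0.125  0.175]
  z0.185 n71 x[0.450 0.485] y[-0.138 -0.111] mean [ 0.464 -0.12   0.195]
  z0.205 n66 x[0.456 0.485] y[-0.133 -0.112] mean [ 0.47  -0.121  0.213]
  z0.225 n4 x[0.473 0.478] y[-0.124 -0.118] mean [ 0.475 -0.121  0.227]
plates 2875 [ 0.378 -0.167  0.006] [0.613 0.137 0.062] [0.028 0.039 0.041 0.046 0.054]
879 ((0.5107115507125854, -0.019482702016830444), 0.17715632915496826)
```

Emit:
jog_arm --motion '[-5, -15, -5, 0, 0, 0, -25, -45, -20, 0, -2, 0, -60, -80, -50, 0, -5, 0, -100, -110, -90, 0, -9, 0, -140, -135, -130, 0, -13, 0, -180, -155, -170, 0, -17, 0, -220, -170, -210, 0, -21, 0, -260, -180, -250, 0, -25, 0, -300, -190, -290, 0, -29, 0, -340, -200, -330, 0, -33, 0, -380, -206, -370, 0, -37, 0, -415, -206, -405, 0, -40, 0, -445, -206, -432, 0, -43, 0, -463, -206, -448, 0, -45, 0, -471, -206, -455, 0, -45, 0, -471, -206, -455, 0, -45, 0]' --gripper 0

```text
time_s: 2.1
position: [0.4996, -0.03, 0.4509]
tcp_rot: [[-0.479, 0.0, 0.878], [-0.878, -0.0, -0.479], [0.0, -1.0, 0.0]]
force: [-0.4, -0.4, -1.1]
opening: 0.008
```

Run:
```python
from h import *
s=bot.read_state();print(s["time_s"],s["position"],s["tcp_rot"].round(3),s["joint_positions"].round(1),s["force"],s["opening"])
p,d,W,c,pose=grab("wrist","w1");np.savez("w1.npz",p=p,d=d,W=W)
print(s["position"]-bot.read_state()["position"])
```

```text
2.1 [ 0.49962166 -0.03003888  0.45091043] [[-0.479  0.     0.878]
 [-0.878 -0.    -0.479]
 [ 0.    -1.     0.   ]] [-16.2   9.6  81.2  -0.   89.2  12.4] [-0.35101992 -0.37417145 -1.13159816] 0.007873028612087446
[1.99792618e-04 5.25665528e-04 8.74591598e-05]
```

View pics/w1.png

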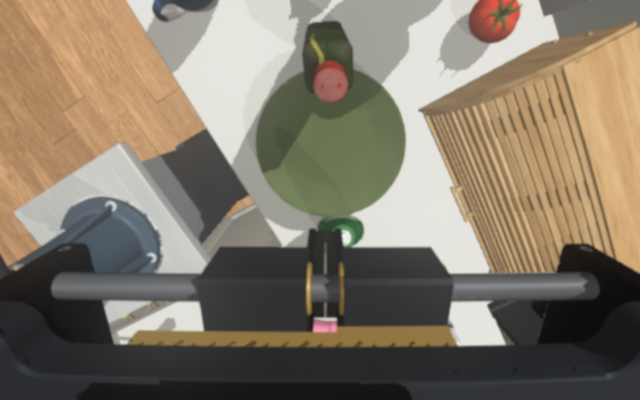

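The wrist view shows the plates centred near (331,141), the oil cap at (330,82), and the soap at (343,232), partly hidden by the shut fingers.

```bash
python3 - <<'E'
from h import *
z=np.load("w1.npz");W=z["W"];p=z["p"];d=z["d"]
hsv=cv2.cvtColor(p,cv2.COLOR_RGB2HSV)
ok=d>0
# plates edge circle
m=(hsv[...,0]>32)&(hsv[...,0]<52)&(hsv[...,1]>70)&ok&(W[...,2]>0.02)&(W[...,2]<0.08);m[245:]=0
P=W[m];print("plates z pct",np.percentile(P[:,2],[5,50,95]).round(3),P.min(0).round(3),P.max(0).round(3),cv2.minEnclosingCircle(P[:,:2].astype(np.float32)))
def sl(name,lo,hi,zs,mm=None):
    m=ok&(W>np.array(lo)).all(-1)&(W<np.array(hi)).all(-1)
    if mm is not None:m&=mm
    m[250:,:]=0
    P=W[m];print(name,len(P))
    for a,b in zip(zs[:-1],zs[1:]):
        Q=P[(P[:,2]>=a)&(P[:,2]<b)]
        if len(Q)>3:print(" z%.3f n%d x[%.3f %.3f] y[%.3f %.3f]"%(a,len(Q),*np.percentile(Q[:,0],[3,97]),*np.percentile(Q[:,1],[3,97])),Q.mean(0).round(3))
sl("oil",(.47,.02,.07),(.63,.2,.3),np.arange(.07,.3,.02))
red=((hsv[...,0]<8)|(hsv[...,0]>172))&(hsv[...,1]>90)
sl("oilcap",(.47,-.02,.2),(.63,.2,.3),np.arange(.2,.3,.02),red)
sl("soap",(.36,-.25,.01),(.56,-.07,.3),np.arange(.01,.3,.02),(hsv[...,0]>52)|(hsv[...,1]<60))
E
python3 - <<'E'
import cv2
p=cv2.imread('pics/w1.png')[0:260,240:430];cv2.imwrite('pics/w1z.png',cv2.resize(p,None,fx=2.3,fy=2.3,interpolation=cv2.INTER_CUBIC))
E
```

```text
plates z pct [0.042 0.044 0.056] [ 0.383 -0.159  0.04 ] [0.856 0.049 0.075] ((0.6194112300872803, -0.017563525587320328), 0.23893103003501892)
oil 3258
 z0.070 n65 x[0.561 0.606] y[0.118 0.140] [0.586 0.131 0.08 ]
 z0.090 n60 x[0.558 0.604] y[0.114 0.134] [0.584 0.125 0.1  ]
 z0.110 n71 x[0.555 0.602] y[0.108 0.129] [0.577 0.121 0.122]
 z0.130 n86 x[0.554 0.600] y[0.102 0.122] [0.578 0.114 0.14 ]
 z0.150 n107 x[0.550 0.596] y[0.096 0.117] [0.575 0.108 0.16 ]
 z0.170 n186 x[0.525 0.594] y[0.038 0.111] [0.563 0.085 0.183]
 z0.190 n1142 x[0.530 0.590] y[0.048 0.102] [0.563 0.08  0.202]
 z0.210 n396 x[0.544 0.577] y[0.065 0.089] [0.561 0.078 0.216]
 z0.230 n75 x[0.540 0.569] y[0.058 0.075] [0.557 0.069 0.243]
 z0.250 n1070 x[0.535 0.565] y[0.036 0.068] [0.55  0.052 0.263]
oilcap 1113
 z0.220 n11 x[0.551 0.571] y[0.059 0.074] [0.566 0.067 0.228]
 z0.240 n229 x[0.536 0.568] y[0.035 0.072] [0.552 0.053 0.255]
 z0.260 n871 x[0.535 0.565] y[0.039 0.066] [0.551 0.053 0.264]
soap 1047
 z0.010 n6 x[0.412 0.429] y[-0.161 -0.156] [ 0.423 -0.159  0.019]
 z0.030 n12 x[0.411 0.434] y[-0.161 -0.150] [ 0.421 -0.156  0.04 ]
 z0.050 n182 x[0.387 0.554] y[-0.163 -0.077] [ 0.461 -0.138  0.059]
 z0.070 n31 x[0.419 0.492] y[-0.165 -0.139] [ 0.444 -0.147  0.081]
 z0.090 n55 x[0.427 0.495] y[-0.173 -0.133] [ 0.46  -0.144  0.101]
 z0.110 n75 x[0.437 0.496] y[-0.176 -0.128] [ 0.475 -0.144  0.121]
 z0.130 n101 x[0.443 0.495] y[-0.173 -0.122] [ 0.48  -0.144  0.141]
 z0.150 n165 x[0.448 0.492] y[-0.169 -0.119] [ 0.478 -0.138  0.161]
 z0.170 n130 x[0.454 0.489] y[-0.158 -0.116] [ 0.476 -0.129  0.179]
 z0.190 n73 x[0.465 0.488] y[-0.123 -0.110] [ 0.479 -0.115  0.205]
 z0.210 n201 x[0.472 0.489] y[-0.139 -0.114] [ 0.481 -0.126  0.218]
 z0.230 n16 x[0.475 0.481] y[-0.126 -0.118] [ 0.477 -0.123  0.231]
```

View pics/w1z.png

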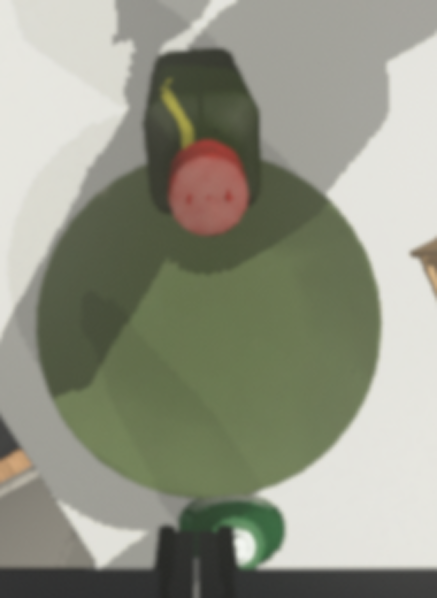

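Run:
```python
from h import *
W=np.load("sideW.npy");z=np.load("side0.npz");hsv=cv2.cvtColor(z["p"],cv2.COLOR_RGB2HSV)
def plane(P,it=500,th=.0025):
    rng=np.random.default_rng(0);best=None
    for _ in range(it):
        a=P[rng.choice(len(P),3,False)];n=np.cross(a[1]-a[0],a[2]-a[0]);l=np.linalg.norm(n)
        if l<1e-5: continue
        n/=l;i=np.abs((P-a[0])@n)<th
        if best is None or i.sum()>best.sum():best=i
    c=P[best].mean(0);n=np.linalg.svd(P[best]-c)[2][2];return c,n,best
for nm,lo,hi in(("soap",(.39,-.19,.07),(.52,-.09,.145)),("oil",(.50,.03,.08),(.63,.16,.18))):
    for src,Wd in(("side",W),("scene",np.load("sceneW.npy"))):
        if nm=="soap" and src=="scene":continue
        m=(Wd>np.array(lo)).all(-1)&(Wd<np.array(hi)).all(-1);P=Wd[m]
        for k in range(2):
            if len(P)<60:break
            c,n,b=plane(P);n=n*(1 if n[1]>0 else -1);print(nm,src,len(P),b.sum(),"c",c.round(3),"n",n.round(3),"az",np.degrees(np.arctan2(n[1],n[0])).round(1),"elev",np.arcsin(n[2]).round(3));P=P[~b]
# soap axis from white cap in side
m=(hsv[...,1]<70)&(W[...,2]>.18)&(W>np.array((.43,-.16,.18))).all(-1)&(W<np.array((.52,-.08,.26))).all(-1)
print(W[m].mean(0),m.sum(),np.percentile(W[m],[3,97],axis=0))
```

```text
soap side 375 160 c [ 0.462 -0.136  0.107] n [ 0.293  0.913 -0.285] az 72.2 elev -0.289
soap side 215 120 c [ 0.43  -0.144  0.109] n [-0.85   0.518  0.094] az 148.6 elev 0.094
oil side 1002 471 c [0.54  0.102 0.131] n [-0.896  0.444  0.018] az 153.6 elev 0.018
oil side 531 414 c [0.575 0.116 0.13 ] n [0.363 0.882 0.3  ] az 67.6 elev 0.305
oil scene 532 192 c [0.539 0.102 0.129] n [-0.919  0.394  0.013] az 156.8 elev 0.013
oil scene 340 100 c [0.544 0.102 0.131] n [-0.923  0.385  0.002] az 157.3 elev 0.002
[ 0.47006181 -0.1234159   0.21356278] 47 [[ 0.45253387 -0.14016829  0.1865076 ]
 [ 0.48519705 -0.11487112  0.22682635]]
```

Emit:
jog_arm --motion '[-5, 10, 1, 0, -1, 0, -12, 35, 3, 0, -2, 0, -20, 70, 5, 0, -3, 0, -28, 105, 7, 0, -4, 0, -35, 138, 9, 0, -5, 0, -41, 165, 10, 0, -5, 0, -41, 182, 10, 0, -5, 0, -41, 189, 10, 0, -5, 0, -41, 189, 10, 0, -5, 0]'

```text
time_s: 3.28
position: [0.528, 0.0005, 0.2612]
tcp_rot: [[-0.401, -0.001, 0.916], [-0.916, 0.0, -0.401], [0.0, -1.0, -0.001]]
force: [-0.4, -0.2, 0.5]
opening: 0.007
```

Run:
```python
from h import *
s=bot.read_state();print(s["time_s"],s["position"],s["tcp_rot"].round(3),s["force"])
p,d,W,c,pose=grab("side","s1")
cv2.imwrite("pics/s1z.png",cv2.resize(p[130:320,160:430,::-1],None,fx=2.9,fy=2.9,interpolation=cv2.INTER_CUBIC))
```

```text
3.275 [5.27993472e-01 5.22748179e-04 2.61171961e-01] [[-0.401 -0.001  0.916]
 [-0.916  0.    -0.401]
 [ 0.    -1.    -0.001]] [-0.40809423 -0.19738293  0.47509384]
```

View pics/s1z.png

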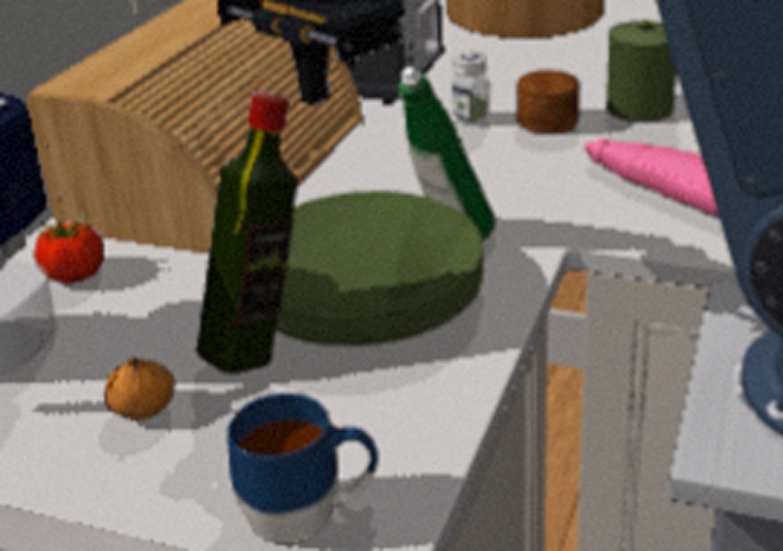

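The fingertips at (312,95) hang beside the red cap at (268,110), clear of everything. I'll approach and push slowly.

Emit:
jog_arm --motion '[-5, 0, 0, 0, 0, 0, -11, 0, 0, 0, 0, 0, -16, 0, 0, 0, 0, 0, -20, 0, 0, 0, 0, 0, -23, 0, 0, 0, 0, 0, -25, 0, 0, 0, 0, 0, -27, 0, 0, 0, 0, 0, -29, 0, 0, 0, 0, 0, -31, 0, 0, 0, 0, 0, -33, 0, 0, 0, 0, 0, -35, 0, 0, 0, 0, 0, -37, 0, 0, 0, 0, 0, -39, 0, 0, 0, 0, 0, -41, 0, 0, 0, 0, 0, -43, 0, 0, 0, 0, 0, -45, 0, 0, 0, 0, 0, -45, 0, 0, 0, 0, 0]'

```text
time_s: 5.45
position: [0.5464, 0.0423, 0.2615]
tcp_rot: [[-0.401, 0.0, 0.916], [-0.916, 0.0, -0.401], [-0.0, -1.0, 0.0]]
force: [-0.2, -0.1, -0.5]
opening: 0.003
```

```bash
cat >> h.py <<'E'
def oil(W,lo=.09,hi=.18):
    m=(W>np.array((.48,.02,lo))).all(-1)&(W<np.array((.66,.2,hi))).all(-1);P=W[m]
    # drift: fit slice means on outer face percentiles
    zs=np.arange(lo,hi,.01);R=[]
    for a in zs:
        Q=P[(P[:,2]>=a)&(P[:,2]<a+.01)];
        if len(Q)>8:R.append([a+.005,*Q[:,:2].mean(0)])
    R=np.array(R);f=np.polyfit(R[:,0],R[:,1:],1);return f[0],np.arctan(np.hypot(*f[0]))
E
python3 - <<'E'
from h import *
print(oil(np.load("sideW.npy")))
s=bot.read_state();print(s["time_s"],s["position"],s["force"])
p,d,W,c,pose=grab("side","s2");print(oil(W))
cv2.imwrite("pics/s2z.png",cv2.resize(p[130:320,160:430,::-1],None,fx=2.9,fy=2.9,interpolation=cv2.INTER_CUBIC))
E
```

```text
(array([-0.12970875, -0.28871002]), np.float64(0.30653285881249726))
5.45 [0.54636208 0.04228778 0.26152494] [-0.18261314 -0.14720781 -0.47285884]
(array([-0.09559022, -0.213508  ]), np.float64(0.2297975361571778))
```

View pics/s2z.png

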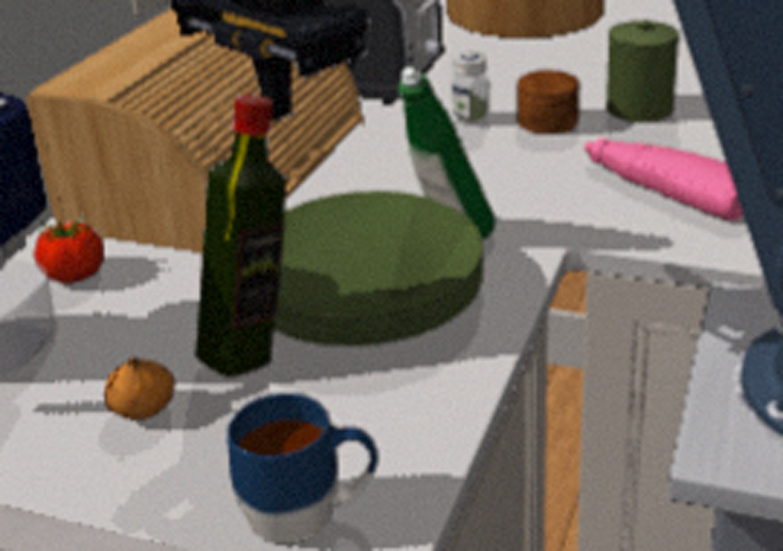

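The bottle has come up to a tilt of about 0.23 rad with no slide (cap at (253,115)). A few more millimetres at creep.

Emit:
jog_arm --motion '[-1, 0, 0, 0, 0, 0, -2, 0, 0, 0, 0, 0, -3, 0, 0, 0, 0, 0, -4, 0, 0, 0, 0, 0, -5, 0, 0, 0, 0, 0, -6, 0, 0, 0, 0, 0, -6, 0, 0, 0, 0, 0, -6, 0, 0, 0, 0, 0]'

```text
time_s: 6.5
position: [0.5487, 0.0476, 0.2615]
tcp_rot: [[-0.401, -0.0, 0.916], [-0.916, -0.0, -0.401], [0.0, -1.0, -0.0]]
force: [0.1, -0.8, 0.1]
opening: 0.008
```

Run:
```python
from h import *
s=bot.read_state();print(s["time_s"],s["position"],s["force"])
p,d,W,c,pose=grab("side","s3");print(oil(W))
```

```text
6.5 [0.54866642 0.04764293 0.26154668] [ 0.11270206 -0.83418624  0.06730175]
(array([-0.04977116, -0.15883058]), np.float64(0.16493411846909561))
```

Emit:
jog_arm --motion '[0, 0, 0, 0, 0, 0, 0, 0, 0, 0, 0, 0, 0, 0, 0, 0, 0, 0, 0, 0, 0, 0, 0, 0, 0, 0, 0, 0, 0, 0, 0, 0, 0, 0, 0, 0]'

```text
time_s: 7.3
position: [0.5487, 0.0476, 0.2616]
tcp_rot: [[-0.401, 0.0, 0.916], [-0.916, 0.0, -0.401], [-0.0, -1.0, 0.0]]
force: [0.2, -0.0, 1.2]
opening: -0.0
```

Run:
```python
from h import *
p,d,W,c,pose=grab("side","s4");print(bot.read_state()["time_s"],oil(W))
cv2.imwrite("pics/s4z.png",cv2.resize(p[130:320,160:430,::-1],None,fx=2.9,fy=2.9,interpolation=cv2.INTER_CUBIC))
```

```text
7.35 (array([-0.03412096, -0.06711971]), np.float64(0.07515291495614715))
```

View pics/s4z.png

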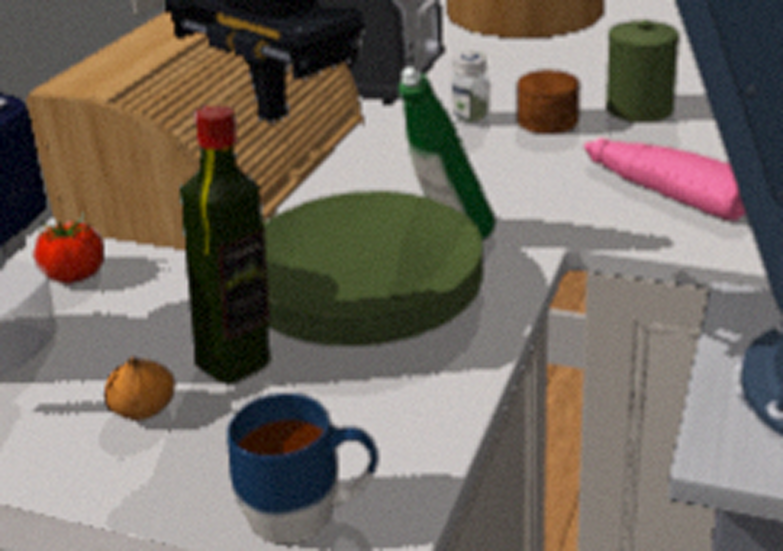

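Oil is rocking upright (cap at (216,125)). I back off and move aside for a wrist look at the soap while the oil settles.

Emit:
jog_arm --motion '[3, 0, 0, 0, 0, 0, 12, -3, 0, 0, 0, 0, 28, -12, -5, 0, 0, 0, 48, -22, -15, 0, 0, 0, 70, -32, -25, 0, 0, 0, 92, -38, -36, 0, 0, 0, 108, -40, -44, 0, 0, 0, 116, -40, -46, 0, 0, 0, 116, -40, -46, 0, 0, 0]'

```text
time_s: 8.48
position: [0.4599, -0.0406, 0.3016]
tcp_rot: [[-0.402, 0.0, 0.916], [-0.916, 0.0, -0.402], [-0.0, -1.0, 0.0]]
force: [0.6, -0.2, -0.1]
opening: 0.008
```

Run:
```python
from h import *
s=bot.read_state();print(s["time_s"],s["position"])
p,d,W,c,pose=grab("wrist","w2");np.savez("w2.npz",p=p,d=d,W=W)
p,d,Ws,c,pose=grab("side","s5");print(oil(Ws))
hsv=cv2.cvtColor(np.load("w2.npz")["p"],cv2.COLOR_RGB2HSV)
m=(W>np.array((.38,-.26,.02))).all(-1)&(W<np.array((.56,-.08,.26))).all(-1);m[260:,:]=0;m&=(hsv[...,0]>54)|(W[...,2]>.15)
P=W[m]
for a in np.arange(.02,.25,.02):
    Q=P[(P[:,2]>=a)&(P[:,2]<a+.02)]
    if len(Q)>5:print("z%.2f n%d"%(a,len(Q)),np.percentile(Q[:,:2],[3,97],axis=0).round(3).tolist(),Q.mean(0).round(3))
```

```text
8.475 [ 0.45986986 -0.04064431  0.30159134]
(array([0.03712988, 0.08594821]), np.float64(0.09335329851777896))
```

View pics/w2.png

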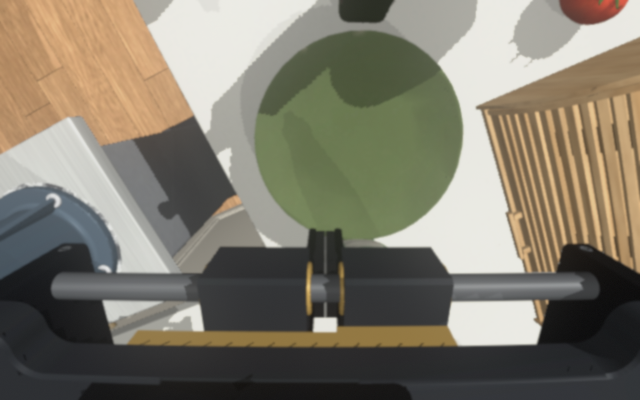

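Run:
```python
from h import *
z=np.load("w1.npz");W=z["W"];p=z["p"];hsv=cv2.cvtColor(p,cv2.COLOR_RGB2HSV)
print([ (u,p[v,u].tolist(),W[v,u].round(3).tolist()) for v in(236,) for u in range(312,366,4)])
m=(p.min(-1)>120)&(hsv[...,1]<70);mm=np.zeros_like(m);mm[222:247,330:362]=1;m&=mm&(W[...,2]>.19)&(W[...,2]<.25)
P=W[m];print(m.sum(),np.argwhere(m).min(0),np.argwhere(m).max(0),P.mean(0))
# side view: cap & body along axis: lateral in direction t, for slices
Ws=np.load("sideW.npy")
mS=(Ws>np.array((.39,-.2,.065))).all(-1)&(Ws<np.array((.52,-.08,.26))).all(-1)
A=np.concatenate([Ws[mS]]);
mw=(W>np.array((.39,-.2,.1))).all(-1)&(W<np.array((.52,-.08,.26))).all(-1)&(hsv[...,0]>52);mw[246:]=0
B=np.concatenate([A,W[mw]])
for az in(55,60,65,70):
    n=np.array([np.cos(np.radians(az)),np.sin(np.radians(az))]);t=np.array([n[1],-n[0]])
    print("az",az)
    for a in np.arange(.07,.24,.02):
        Q=B[(B[:,2]>=a)&(B[:,2]<a+.02)]
        l=Q[:,:2]@t;r=Q[:,:2]@n
        print("  z%.2f lat [%.3f %.3f] mid %.3f rmax %.3f"%(a+.01,*np.percentile(l,[2,98]),np.percentile(l,[2,98]).mean(),np.percentile(r,98)))
```

```text
[(312, [42, 44, 40], [0.499, -0.016, 0.44]), (316, [47, 47, 44], [0.501, -0.018, 0.438]), (320, [48, 49, 46], [0.502, -0.02, 0.436]), (324, [48, 55, 47], [0.505, -0.02, 0.438]), (328, [49, 50, 47], [0.506, -0.022, 0.437]), (332, [49, 51, 48], [0.508, -0.023, 0.437]), (336, [45, 46, 43], [0.511, -0.022, 0.441]), (340, [63, 64, 60], [0.513, -0.024, 0.44]), (344, [242, 244, 239], [0.479, -0.119, 0.229]), (348, [234, 238, 231], [0.483, -0.124, 0.222]), (352, [109, 151, 111], [0.486, -0.13, 0.215]), (356, [63, 106, 69], [0.486, -0.152, 0.173]), (360, [65, 105, 70], [0.488, -0.166, 0.15]), (364, [220, 221, 212], [0.478, -0.239, 0.002])]
140 [229 342] [245 351] [ 0.48027145 -0.12406249  0.22204228]
az 55
  z0.08 lat [0.429 0.481] mid 0.455 rmax 0.152
  z0.10 lat [0.432 0.485] mid 0.458 rmax 0.158
  z0.12 lat [0.434 0.504] mid 0.469 rmax 0.163
  z0.14 lat [0.434 0.500] mid 0.467 rmax 0.169
  z0.16 lat [0.435 0.494] mid 0.464 rmax 0.174
  z0.18 lat [0.440 0.485] mid 0.462 rmax 0.178
  z0.20 lat [0.443 0.471] mid 0.457 rmax 0.184
  z0.22 lat [0.446 0.476] mid 0.461 rmax 0.181Traceback (most recent call last):
  File "<stdin>", line 18, in <module>
    return _quantile_unchecked(
        a, q, axis, out, overwrite_input, method, keepdims, weights)
    return _ureduce(a,
                    func=_quantile_ureduce_func,
    ...<5 lines>...
                    overwrite_input=overwrite_input,
                    method=method)
    r = func(a, **kwargs)
    result = _quantile(arr,
                       quantiles=q,
    ...<2 lines>...
                       out=out,
                       weights=wgt)
    slices_having_nans = np.isnan(arr[-1, ...])
                                  ~~~^^^^^^^^^
IndexError: index -1 is out of bounds for axis 0 with size 0
```

Run:
```python
from h import *
z=np.load("w1.npz");W=z["W"];p=z["p"];hsv=cv2.cvtColor(p,cv2.COLOR_RGB2HSV)
Ws=np.load("sideW.npy")
mS=(Ws>np.array((.39,-.2,.065))).all(-1)&(Ws<np.array((.52,-.08,.26))).all(-1)
mw=(W>np.array((.39,-.2,.1))).all(-1)&(W<np.array((.52,-.08,.26))).all(-1)&(hsv[...,0]>52);mw[246:]=0
B=np.concatenate([Ws[mS],W[mw]])
for az in(55,62,69):
    n=np.array([np.cos(np.radians(az)),np.sin(np.radians(az))]);t=np.array([n[1],-n[0]])
    print("az",az,"cap lat",np.array([.479,-.123])@t)
    for a in np.arange(.07,.22,.02):
        Q=B[(B[:,2]>=a)&(B[:,2]<a+.02)]
        l=Q[:,:2]@t;r=Q[:,:2]@n
        print("  z%.2f lat [%.3f %.3f] mid %.3f rmax %.3f"%(a+.01,*np.percentile(l,[2,98]),np.percentile(l,[2,98]).mean(),np.percentile(r,98)))
```

```text
az 55 cap lat 0.46292373088560573
  z0.08 lat [0.429 0.481] mid 0.455 rmax 0.152
  z0.10 lat [0.432 0.485] mid 0.458 rmax 0.158
  z0.12 lat [0.434 0.504] mid 0.469 rmax 0.163
  z0.14 lat [0.434 0.500] mid 0.467 rmax 0.169
  z0.16 lat [0.435 0.494] mid 0.464 rmax 0.174
  z0.18 lat [0.440 0.485] mid 0.462 rmax 0.178
  z0.20 lat [0.443 0.471] mid 0.457 rmax 0.184
  z0.22 lat [0.446 0.476] mid 0.461 rmax 0.181
az 62 cap lat 0.48067689920209056
  z0.08 lat [0.440 0.495] mid 0.468 rmax 0.094
  z0.10 lat [0.444 0.500] mid 0.472 rmax 0.100
  z0.12 lat [0.447 0.517] mid 0.482 rmax 0.106
  z0.14 lat [0.448 0.514] mid 0.481 rmax 0.111
  z0.16 lat [0.449 0.507] mid 0.478 rmax 0.116
  z0.18 lat [0.456 0.500] mid 0.478 rmax 0.120
  z0.20 lat [0.460 0.490] mid 0.475 rmax 0.127
  z0.22 lat [0.464 0.493] mid 0.479 rmax 0.124
az 69 cap lat 0.4912642820862316
  z0.08 lat [0.444 0.503] mid 0.474 rmax 0.034
  z0.10 lat [0.449 0.508] mid 0.479 rmax 0.041
  z0.12 lat [0.453 0.523] mid 0.488 rmax 0.047
  z0.14 lat [0.455 0.520] mid 0.487 rmax 0.052
  z0.16 lat [0.457 0.515] mid 0.486 rmax 0.057
  z0.18 lat [0.464 0.508] mid 0.486 rmax 0.061
  z0.20 lat [0.469 0.501] mid 0.485 rmax 0.068
  z0.22 lat [0.475 0.503] mid 0.489 rmax 0.065
```

Emit:
jog_arm --motion '[0, 0, 6, 0, 0, 0, 2, 2, 18, 0, 1, 0, 6, 8, 32, 0, 2, 0, 11, 20, 44, 0, 3, 0, 16, 38, 51, 0, 3, 0, 19, 55, 53, 0, 3, 0, 19, 68, 53, 0, 3, 0, 19, 74, 53, 0, 3, 0, 19, 74, 53, 0, 3, 0]'

```text
time_s: 9.7
position: [0.5009, -0.0788, 0.2271]
tcp_rot: [[-0.448, -0.001, 0.894], [-0.894, 0.0, -0.448], [0.0, -1.0, -0.001]]
force: [0.0, -0.6, -0.4]
opening: 0.008
```

```bash
cat >> h.py <<'E'
def soap(W,lo=.075,hi=.135):
    m=(W>np.array((.35,-.25,lo))).all(-1)&(W<np.array((.53,-.10,hi))).all(-1);P=W[m]
    R=[]
    for a in np.arange(lo,hi,.01):
        Q=P[(P[:,2]>=a)&(P[:,2]<a+.01)]
        if len(Q)>8:R.append([a+.005,*Q[:,:2].mean(0)])
    R=np.array(R);f=np.polyfit(R[:,0],R[:,1:],1);return f[0],np.arctan(np.hypot(*f[0])),P.mean(0)
E
python3 - <<'E'
from h import *
s=bot.read_state();print(s["time_s"],s["position"],s["tcp_rot"][:,0])
print(soap(np.load("sideW.npy")))
p,d,W,c,pose=grab("side","s6");print(oil(W),soap(W))
cv2.imwrite("pics/s6z.png",cv2.resize(p[130:320,160:430,::-1],None,fx=2.9,fy=2.9,interpolation=cv2.INTER_CUBIC))
E
```

```text
9.7 [ 0.50087367 -0.07875909  0.22713604] [-4.48179833e-01 -8.93943418e-01  5.31784786e-05]
(array([0.24081605, 0.27652661]), np.float64(0.35146269245015954), array([ 0.44706648, -0.14151952,  0.10413864]))
(array([-0.01514865, -0.03600517]), np.float64(0.03904232646912721)) (array([0.19186571, 0.27032095]), np.float64(0.32009097621231675), array([ 0.4474303 , -0.14142203,  0.10461796]))
```

View pics/s6z.png

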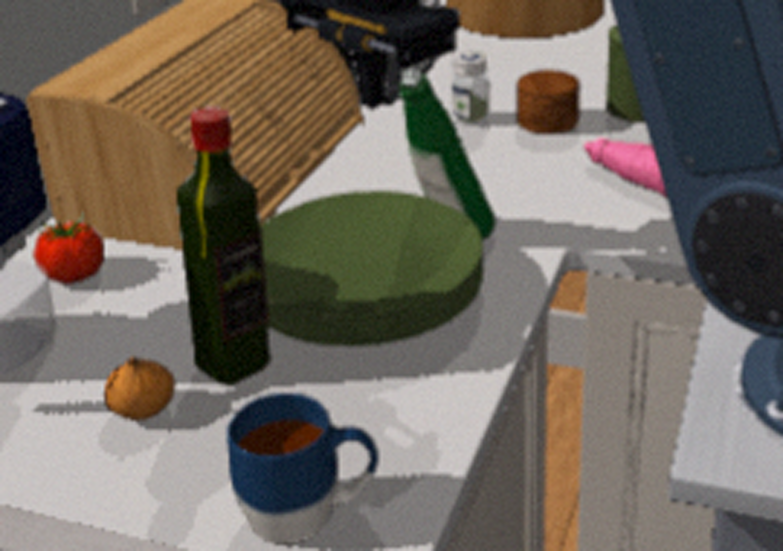

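Oil is decaying toward upright. The fingertips at (380,95) hang on the plate side of the soap cap at (412,76). Pushing along +x.

Emit:
jog_arm --motion '[4, 0, 0, 0, 0, 0, 8, 0, 0, 0, 0, 0, 11, 0, 0, 0, 0, 0, 14, 0, 0, 0, 0, 0, 16, 0, 0, 0, 0, 0, 18, 0, 0, 0, 0, 0, 20, 0, 0, 0, 0, 0, 22, 0, 0, 0, 0, 0, 24, 0, 0, 0, 0, 0, 26, 0, 0, 0, 0, 0, 28, 0, 0, 0, 0, 0, 30, 0, 0, 0, 0, 0, 32, 0, 0, 0, 0, 0, 34, 0, 0, 0, 0, 0, 36, 0, 0, 0, 0, 0, 37, 0, 0, 0, 0, 0, 37, 0, 0, 0, 0, 0]'

```text
time_s: 11.88
position: [0.4844, -0.112, 0.2275]
tcp_rot: [[-0.448, 0.0, 0.894], [-0.894, 0.0, -0.448], [-0.0, -1.0, 0.0]]
force: [-0.2, -0.3, -0.4]
opening: 0.005
```

Run:
```python
from h import *
s=bot.read_state();print(s["time_s"],s["position"],s["force"])
p,d,W,c,pose=grab("side","s7");print(oil(W),soap(W))
cv2.imwrite("pics/s7z.png",cv2.resize(p[130:320,160:430,::-1],None,fx=2.9,fy=2.9,interpolation=cv2.INTER_CUBIC))
```

```text
11.875 [ 0.48442038 -0.11201278  0.22754768] [-0.22940676 -0.34656686 -0.38847765]
(array([0.00140876, 0.00076224]), np.float64(0.0016017568079018654)) (array([0.19471883, 0.22168998]), np.float64(0.2869208296883245), array([ 0.44585903, -0.14580928,  0.10453411]))
```

View pics/s7z.png

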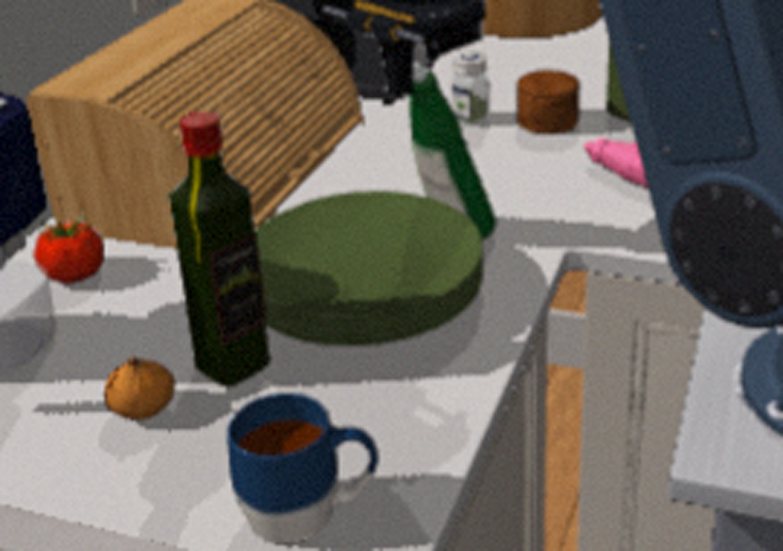

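The soap cap moved to (420,60), tilt about 0.29 rad. Continuing slowly.

Emit:
jog_arm --motion '[1, 0, 0, 0, 0, 0, 3, 0, 0, 0, 0, 0, 4, 0, 0, 0, 0, 0, 6, 0, 0, 0, 0, 0, 7, 0, 0, 0, 0, 0, 8, 0, 0, 0, 0, 0, 9, 0, 0, 0, 0, 0, 10, 0, 0, 0, 0, 0, 11, 0, 0, 0, 0, 0, 12, 0, 0, 0, 0, 0, 12, 0, 0, 0, 0, 0]'

```text
time_s: 13.3
position: [0.479, -0.1227, 0.2275]
tcp_rot: [[-0.448, -0.0, 0.894], [-0.894, 0.0, -0.448], [0.0, -1.0, -0.0]]
force: [0.1, -0.4, -0.5]
opening: 0.001
```

Run:
```python
from h import *
s=bot.read_state();print(s["time_s"],s["position"],s["force"])
p,d,W,c,pose=grab("side","s8");print(oil(W),soap(W))
```

```text
13.3 [ 0.47901857 -0.12270848  0.22753097] [ 0.0887268  -0.39974663 -0.49667439]
(array([0.00481013, 0.00484195]), np.float64(0.006824981971340129)) (array([0.12577103, 0.17903099]), np.float64(0.21539889243293645), array([ 0.44442762, -0.1515506 ,  0.10454265]))
```

Emit:
jog_arm --motion '[1, 0, 0, 0, 0, 0, 2, 0, 0, 0, 0, 0, 3, 0, 0, 0, 0, 0, 4, 0, 0, 0, 0, 0, 5, 0, 0, 0, 0, 0, 5, 0, 0, 0, 0, 0, 5, 0, 0, 0, 0, 0]'

```text
time_s: 14.22
position: [0.4768, -0.1271, 0.2275]
tcp_rot: [[-0.448, -0.0, 0.894], [-0.894, 0.0, -0.448], [-0.0, -1.0, -0.0]]
force: [-0.3, -0.3, 0.2]
opening: 0.007
```

Run:
```python
from h import *
s=bot.read_state();print(s["time_s"],s["position"],s["force"])
p,d,W,c,pose=grab("side","s9");print(oil(W),soap(W))
cv2.imwrite("pics/s9z.png",cv2.resize(p[130:320,160:430,::-1],None,fx=2.9,fy=2.9,interpolation=cv2.INTER_CUBIC))
```

```text
14.225 [ 0.47682312 -0.1271352   0.22754951] [-0.27502519 -0.32171002  0.22372901]
(array([0.0112473 , 0.01841077]), np.float64(0.021571137067103698)) (array([ 0.01357538, -0.1651363 ]), np.float64(0.16420151988011586), array([ 0.43204963, -0.18707298,  0.10428647]))
```

View pics/s9z.png

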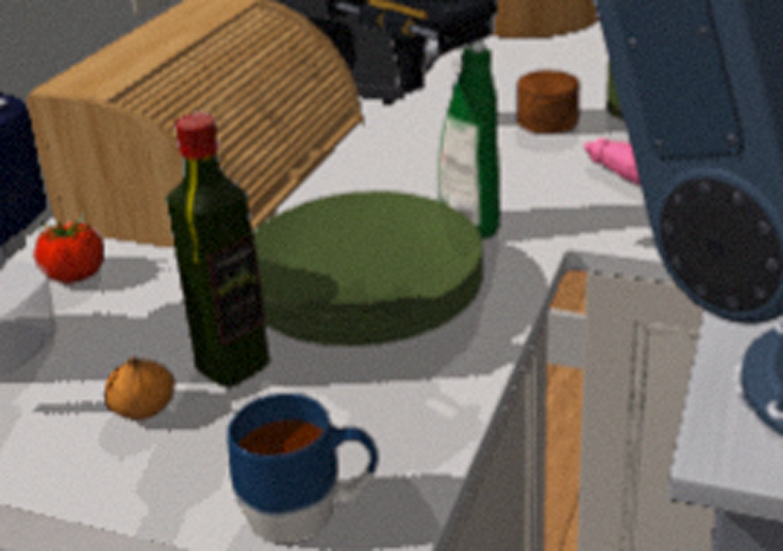

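Both bottles now stand, still rocking a little: soap at (472,140), oil cap at (197,135). I retract along -x and up, then check.

Emit:
jog_arm --motion '[-3, 0, 0, 0, 0, 0, -10, 0, 0, 0, 0, 0, -22, -5, 0, 0, 0, 0, -36, -20, 0, 0, 0, 0, -48, -45, 0, 0, 0, 0, -55, -80, 0, 0, 0, 0, -58, -120, 0, 0, 0, 0, -60, -155, 0, 0, 0, 0, -60, -180, 0, 0, 0, 0, -60, -190, 0, 0, 0, 0, -60, -190, 0, 0, 0, 0]'

```text
time_s: 15.65
position: [0.5038, -0.073, 0.4177]
tcp_rot: [[-0.448, 0.001, 0.894], [-0.894, -0.0, -0.448], [-0.0, -1.0, 0.001]]
force: [-0.5, 0.1, -0.1]
opening: 0.004
```

Run:
```python
from h import *
s=bot.read_state();print(s["time_s"],s["position"],s["force"])
p,d,W,c,pose=grab("side","s10");print(oil(W),soap(W))
p,d,W,c,pose=grab("scene","c10");print(oil(W))
```

```text
15.65 [ 0.5037688  -0.07303495  0.41774859] [-0.45207921  0.08162427 -0.05291749]
(array([-0.0051876 ,  0.00867445]), np.float64(0.01010694289641271)) (array([ 0.0030343, -0.1271324]), np.float64(0.12648966645004392), array([ 0.43276003, -0.18499443,  0.10468791]))
(array([0.02262838, 0.01375626]), np.float64(0.02647547173393054))
```

Emit:
jog_arm --motion '[0, 0, 0, 0, 0, 0, 0, 0, 0, 0, 0, 0, 0, 0, 0, 0, 0, 0, 0, 0, 0, 0, 0, 0, 0, 0, 0, 0, 0, 0, 0, 0, 0, 0, 0, 0, 0, 0, 0, 0, 0, 0, 0, 0, 0, 0, 0, 0, 0, 0, 0, 0, 0, 0, 0, 0, 0, 0, 0, 0, 0, 0, 0, 0, 0, 0, 0, 0, 0, 0, 0, 0, 0, 0, 0, 0, 0, 0, 0, 0, 0, 0, 0, 0, 0, 0, 0, 0, 0, 0, 0, 0, 0, 0, 0, 0, 0, 0, 0, 0, 0, 0, 0, 0, 0, 0, 0, 0, 0, 0, 0, 0, 0, 0, 0, 0, 0, 0, 0, 0]'

```text
time_s: 18.25
position: [0.5037, -0.0735, 0.4176]
tcp_rot: [[-0.448, -0.0, 0.894], [-0.894, 0.0, -0.448], [-0.0, -1.0, -0.0]]
force: [0.1, 0.5, 0.6]
opening: 0.002
```

Run:
```python
from h import *
s=bot.read_state();print(s["time_s"],s["position"],s["force"])
p,d,W,c,pose=grab("side","s11");print(oil(W),soap(W))
p,d,W,c,pose=grab("scene","c11");print(oil(W))
```

```text
18.25 [ 0.50370779 -0.07348601  0.41755503] [0.13684276 0.5355104  0.58904798]
(array([0.01278834, 0.01387577]), np.float64(0.018867807249164897)) (array([ 0.05984875, -0.05723082]), np.float64(0.08261994599652507), array([ 0.43556973, -0.17665776,  0.10436503]))
(array([ 0.00458051, -0.00253976]), np.float64(0.005237455114538597))
```

View pics/s11.png

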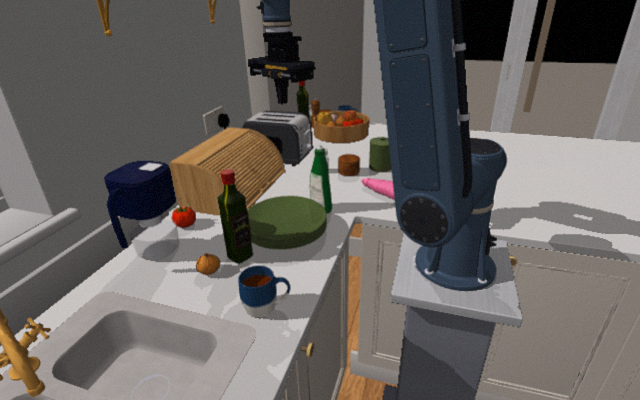

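View pics/c11.png

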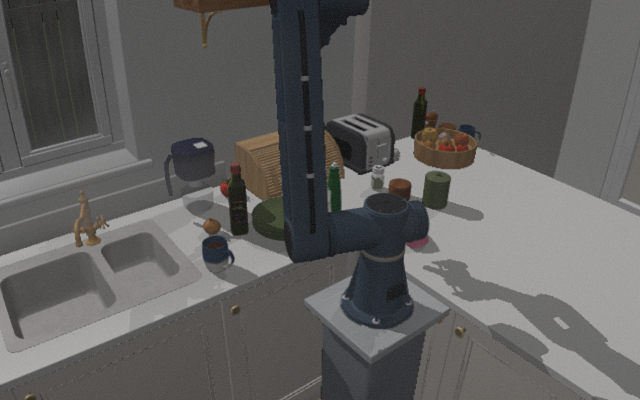

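Both bottles stand: oil cap at (228,178) and soap cap at (320,155) in the side view. I let them settle and measure again.

Emit:
jog_arm --motion '[0, 0, 0, 0, 0, 0, 0, 0, 0, 0, 0, 0, 0, 0, 0, 0, 0, 0, 0, 0, 0, 0, 0, 0, 0, 0, 0, 0, 0, 0, 0, 0, 0, 0, 0, 0, 0, 0, 0, 0, 0, 0, 0, 0, 0, 0, 0, 0, 0, 0, 0, 0, 0, 0, 0, 0, 0, 0, 0, 0, 0, 0, 0, 0, 0, 0, 0, 0, 0, 0, 0, 0, 0, 0, 0, 0, 0, 0, 0, 0, 0, 0, 0, 0, 0, 0, 0, 0, 0, 0, 0, 0, 0, 0, 0, 0, 0, 0, 0, 0, 0, 0, 0, 0, 0, 0, 0, 0, 0, 0, 0, 0, 0, 0, 0, 0, 0, 0, 0, 0]'

```text
time_s: 20.85
position: [0.5037, -0.0735, 0.4176]
tcp_rot: [[-0.448, 0.0, 0.894], [-0.894, 0.0, -0.448], [-0.0, -1.0, 0.0]]
force: [0.1, -0.2, -0.1]
opening: 0.007
```

Emit:
jog_arm --motion '[0, 0, 0, 0, 0, 0, 0, 0, 0, 0, 0, 0, 0, 0, 0, 0, 0, 0, 0, 0, 0, 0, 0, 0, 0, 0, 0, 0, 0, 0, 0, 0, 0, 0, 0, 0, 0, 0, 0, 0, 0, 0, 0, 0, 0, 0, 0, 0, 0, 0, 0, 0, 0, 0, 0, 0, 0, 0, 0, 0, 0, 0, 0, 0, 0, 0, 0, 0, 0, 0, 0, 0, 0, 0, 0, 0, 0, 0, 0, 0, 0, 0, 0, 0, 0, 0, 0, 0, 0, 0, 0, 0, 0, 0, 0, 0, 0, 0, 0, 0, 0, 0, 0, 0, 0, 0, 0, 0, 0, 0, 0, 0, 0, 0, 0, 0, 0, 0, 0, 0]'

```text
time_s: 23.35
position: [0.5037, -0.0735, 0.4176]
tcp_rot: [[-0.448, -0.0, 0.894], [-0.894, -0.0, -0.448], [0.0, -1.0, -0.0]]
force: [-0.3, -0.4, -1.3]
opening: 0.008
```

Run:
```python
from h import *
for k in range(2):
    s=bot.read_state();print(s["time_s"])
    p,d,W,c,pose=grab("side",f"s12_{k}");print("oil",oil(W,.05,.18))
    p2,d2,W2,_,_=grab("scene",f"c12_{k}");print("oil scene",oil(W2,.05,.18))
    m=(W>np.array((.36,-.27,.07))).all(-1)&(W<np.array((.53,-.10,.25))).all(-1);P=W[m]
    hsv=cv2.cvtColor(p,cv2.COLOR_RGB2HSV)
    if k==0:
        for a in np.arange(.07,.25,.02):
            Q=P[(P[:,2]>=a)&(P[:,2]<a+.02)]
            if len(Q)>5:print("soap z%.2f n%d"%(a,len(Q)),np.percentile(Q[:,:2],[5,95],axis=0).round(3).tolist(),Q.mean(0).round(3))
    print("oil slices",[W[(abs(W[...,2]-a)<.01)&(W[...,0]>.5)&(W[...,0]<.66)&(W[...,1]>.06)&(W[...,1]<.22)].mean(0).round(3).tolist() for a in(.09,.17,.255)])
    np.save(f"sW{k}.npy",W)
    # others: before/after median
W0=np.load("sideW.npy")
for nm,(x,y,z) in dict(mug=(.44,.29,.07),onion=(.615,.227,.042),spice=(.523,-.48,.058)).items():
    b=np.array((x,y,z));f=lambda W:(lambda Q:(len(Q),Q.mean(0).round(3)))(W[(abs(W-b)<(.06,.06,.035)).all(-1)])
    print(nm,f(W0),f(W))
cv2.imwrite("pics/s12z.png",cv2.resize(p[130:320,160:430,::-1],None,fx=2.9,fy=2.9,interpolation=cv2.INTER_CUBIC))
```

```text
23.35
oil (array([0.06062895, 0.09995197]), np.float64(0.1163745878291886))
oil scene (array([0.00878239, 0.18934017]), np.float64(0.1873215520305741))
soap z0.07 n117 [[0.406, -0.189], [0.469, -0.166]] [ 0.434 -0.174  0.08 ]
soap z0.09 n114 [[0.409, -0.191], [0.471, -0.167]] [ 0.436 -0.176  0.1  ]
soap z0.11 n106 [[0.411, -0.189], [0.468, -0.168]] [ 0.438 -0.176  0.119]
soap z0.13 n108 [[0.412, -0.192], [0.464, -0.17]] [ 0.436 -0.177  0.14 ]
soap z0.15 n95 [[0.414, -0.19], [0.46, -0.17]] [ 0.434 -0.178  0.16 ]
soap z0.17 n85 [[0.42, -0.194], [0.455, -0.172]] [ 0.435 -0.181  0.18 ]
soap z0.19 n67 [[0.424, -0.192], [0.455, -0.178]] [ 0.437 -0.183  0.2  ]
soap z0.21 n58 [[0.426, -0.199], [0.449, -0.18]] [ 0.438 -0.189  0.218]
soap z0.23 n8 [[0.435, -0.2], [0.443, -0.189]] [ 0.439 -0.194  0.232]
oil slices [[0.57, 0.144, 0.09], [0.57, 0.144, 0.17], [0.577, 0.132, 0.258]]
23.45
oil (array([0.05857304, 0.10027692]), np.float64(0.11561249557903731))
oil scene (array([0.01535511, 0.18173521]), np.float64(0.18039994201788453))
oil slices [[0.569, 0.143, 0.09], [0.57, 0.144, 0.17], [0.578, 0.132, 0.257]]
mug (1489, array([0.433, 0.299, 0.073])) (1485, array([0.433, 0.299, 0.073]))
onion (407, array([0.621, 0.221, 0.038])) (407, array([0.621, 0.221, 0.038]))
spice (202, array([ 0.524, -0.485,  0.058])) (38, array([ 0.508, -0.498,  0.065]))
```

View pics/s12z.png

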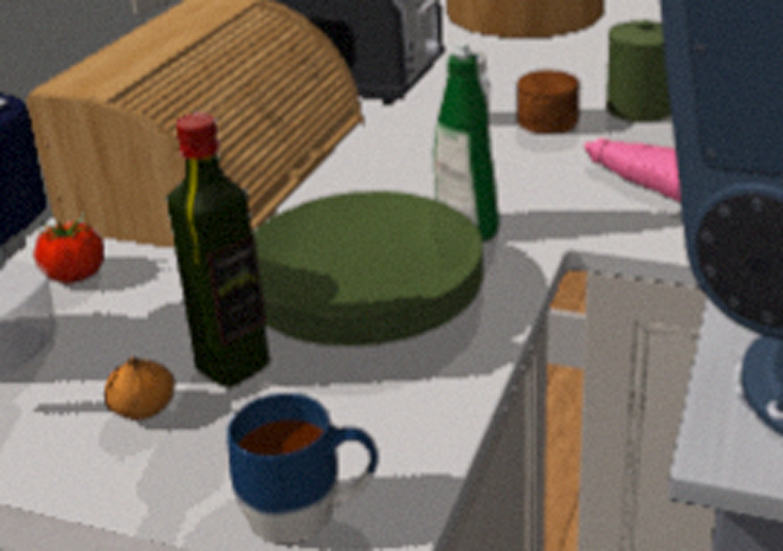

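Run:
```python
from h import *
W=np.load("sW1.npy");p,d,W3,_,_=grab("side","s13");print(bot.read_state()["time_s"],"oil",oil(W),oil(W3),"move px diff",)
a=cv2.imread("pics/s12_0.png").astype(int);b=p[:,:,::-1].astype(int)
for n,(u0,u1,v0,v1) in dict(oil=(218,255,168,265),soap=(305,335,145,215),ref=(60,140,300,390)).items():print(n,abs(a-b)[v0:v1,u0:u1].mean())
from numpy.linalg import svd
def plane(P):
    rng=np.random.default_rng(0);best=None
    for _ in range(800):
        q=P[rng.choice(len(P),3,False)];n=np.cross(q[1]-q[0],q[2]-q[0]);l=np.linalg.norm(n)
        if l<1e-5:continue
        i=abs((P-q[0])@(n/l))<.0025
        if best is None or i.sum()>best.sum():best=i
    Q=P[best];return svd(Q-Q.mean(0))[2][2],best
for nm,lo,hi in(("oil",(.5,.07,.07),(.66,.22,.185)),("soap",(.38,-.25,.07),(.5,-.12,.145))):
    m=(W3>np.array(lo)).all(-1)&(W3<np.array(hi)).all(-1);P=W3[m]
    for k in range(2):
        n,b=plane(P);print(nm,b.sum(),n.round(3),"tilt",np.arcsin(n[2]).round(3));P=P[~b]
def pl(W,p):
    h=cv2.cvtColor(p,cv2.COLOR_RGB2HSV);m=(h[...,0]>33)&(h[...,0]<50)&(h[...,1]>80)&(W[...,2]>.02)&(W[...,2]<.07)&(W[...,0]>.36)&(W[...,0]<.64)&(W[...,1]>-.17)&(W[...,1]<.1);v,u=np.where(m);return u.min(),u.max(),v.min(),v.max(),np.percentile(W[m],[2,98],axis=0).round(3).tolist()
z=np.load("side0.npz");print(pl(np.load("sideW.npy"),z["p"]));print(pl(W3,p))
```

```text
23.6 oil (array([0.00796324, 0.01007023]), np.float64(0.012837623672834203)) (array([0.02182342, 0.01959477]), np.float64(0.02932104430992241)) move px diff
oil 3.6014674468282717
soap 2.9415873015873015
ref 2.6769907407407407
oil 543 [ 0.893 -0.451  0.008] tilt 0.008
oil 361 [ 0.381  0.924 -0.01 ] tilt -0.01
soap 171 [-0.276 -0.96  -0.043] tilt -0.043
soap 102 [ 0.841 -0.533 -0.092] tilt -0.092
(np.int64(255), np.int64(325), np.int64(197), np.int64(248), [[0.385, -0.15, 0.025], [0.596, 0.09, 0.055]])
(np.int64(248), np.int64(325), np.int64(196), np.int64(248), [[0.386, -0.149, 0.025], [0.618, 0.09, 0.055]])
```

Emit:
jog_arm --motion '[0, 0, 0, 0, 0, 0, 0, 0, 0, 0, 0, 0, 0, 0, 0, 0, 0, 0, 0, 0, 0, 0, 0, 0, 0, 0, 0, 0, 0, 0, 0, 0, 0, 0, 0, 0, 0, 0, 0, 0, 0, 0, 0, 0, 0, 0, 0, 0, 0, 0, 0, 0, 0, 0, 0, 0, 0, 0, 0, 0, 0, 0, 0, 0, 0, 0, 0, 0, 0, 0, 0, 0, 0, 0, 0, 0, 0, 0, 0, 0, 0, 0, 0, 0, 0, 0, 0, 0, 0, 0, 0, 0, 0, 0, 0, 0, 0, 0, 0, 0, 0, 0, 0, 0, 0, 0, 0, 0, 0, 0, 0, 0, 0, 0, 0, 0, 0, 0, 0, 0]'

```text
time_s: 26.1
position: [0.5037, -0.0735, 0.4176]
tcp_rot: [[-0.448, 0.0, 0.894], [-0.894, -0.0, -0.448], [0.0, -1.0, 0.0]]
force: [-0.1, -0.0, -0.9]
opening: 0.007
```

```bash
python3 - <<'E'
from h import *
p,d,W,_,_=grab("side","s14");print(bot.read_state()["time_s"],oil(W))
a=cv2.imread("pics/s13.png").astype(int);b=p[:,:,::-1].astype(int)
for n,(u0,u1,v0,v1) in dict(oil=(218,255,168,265),soap=(305,335,145,215),ref=(60,140,300,390)).items():print(n,abs(a-b)[v0:v1,u0:u1].mean())
E
python3 - <<'E'
import cv2
p=cv2.imread('pics/s14.png')[140:230,280:360];cv2.imwrite('pics/s14z.png',cv2.resize(p,None,fx=6,fy=6,interpolation=cv2.INTER_CUBIC))
E
```

```text
26.15 (array([0.0083353 , 0.00793818]), np.float64(0.011510005584701803))
oil 3.6226432618185194
soap 2.925396825396825
ref 2.6816203703703705
```

View pics/s14z.png

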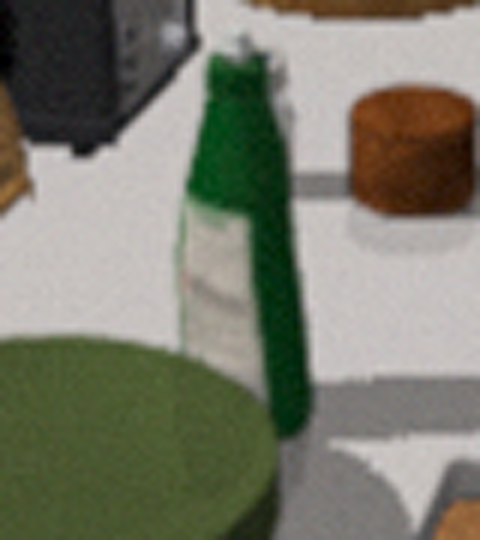

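The soap stands upright and still: neck at about (319,152), body centre about (320,190), no change between frames. Handing in.

```bash
python3 -c "
from rig import bot
print(bot.hand_in())"
```

```text
the job is handed in; nothing more can be done
None
```

I pushed both bottles back up with the shut fingertips, oil first and then soap, creeping past each bottle's balance point. I then backed the gripper off to 0.42 m height, well clear, and handed in at about 26 s. `hand_in` reported no verdict.

**Oil:** it measures about 0.01 rad off vertical by its faces and slices, though single fits scattered up to 0.03. Two fits that took in the plates read 0.12 and 0.19 rad, and I threw those out. It has not moved in the last images.

**Soap:** it looks upright in the side view and showed no motion over the last 2.5 s. Its tilt is less certain. The broad-face fit gave 0.043 rad and the narrow side 0.09 rad. Both are rough, since the broad-face fit was about 0.06 rad off on the known starting lean. I relied on the bottle standing still and looking plumb.

**Everything else:**
- The mug and onion measured unchanged.
- The plates' outline was unchanged to within about 2 mm, except on the side where the raised oil bottle now uncovers more of them.
- The spice jar could not be measured again because the upright soap bottle hides it from the side camera. The arm never went near it.
- The wrist force reading never rose above about 1.5 N, which is within its noise.

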